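# Tighten the drip-trap plug and open the purge supply

## Robot

A 6-joint arm with a two-finger parallel gripper is mounted at the origin on the work surface. World frame = base frame: x ahead of the robot, y to its left, z up, the work surface at z = 0. Lengths are in m, angles in rad, forces in N, time in s.
With the tool pointing down it reaches from about 0.25 to 0.775 m from the base axis. Payload 4 kg.
Tool frame: the origin (TCP) lies at the centre of the arm's flange, where the gripper is bolted on; the fingertips stand ahead of it and the grasp point (between the pads) lies 180 mm ahead of it (robot.tcp_to_tips is the z of the fingertips in the tool frame, in m); z points along the fingers, y is the direction in which the jaws open and shut (so a half turn about z gives the same grasp; the last joint's range is limited). The gripper opens to 94 mm and grips with 3 to 60 N. Pads are 16 mm wide; open, the fingers measure 119 mm over their backs; the gripper's body (75 mm by 177 mm) begins 78 mm behind the grasp point.
Start: joints at [1.014, 0.087, 1.371, -0, 1.684, -0.103], TCP at [0.241, 0.494, 0.405] pointing down, gripper open.
Joint ranges: [-3.1, 3.1], [-0.76, 2.03], [0.27, 2.55], [-1.08, 4.22], [0.17, 2.65], [-2.57, 2.57]. Speed limits (rad/s): [2.79, 2.79, 3.14, 3.14, 3.14, 3.14].

## Interface

Orientations are given as [roll, pitch, yaw] about the fixed x, y, z axes, in that order (R = Rz(yaw) Ry(pitch) Rx(roll)).
In Python, from bench import robot gives the robot as it stands.
- The arm moves only by the tool move_arm, never from a script. Its argument "increments" is a list that holds one entry, the list of rows, each a list of 7 numbers: the opening, from 0 (shut) to 1 (fully open), then the shift along the tool's x, y, z as a fraction of full scale, then the turn, a rotation vector about the tool's x, y, z as a fraction of full scale. In form: [[[jaw, dx, dy, dz, rx, ry, rz], ...]]. A call has 1 to 8 rows; each row is the pose to reach, as a shift and turn from the pose commanded when the call began, along the tool's axes at that moment; what a row does not reach only later rows make up. Full scale, the value 1, is 0.1 m for a shift and pi/2 rad for a turn. A row lasts 1/12 s, in which the tool goes at most 41.7 mm and 7.16 degrees, less where a joint would pass 70% of its speed; a pose out of reach is approached as far as the arm can. A call with a number of a shift or a turn outside -1 to 1 is refused whole. A call with a gripper value outside its range is refused whole. The fingers move at their own pace and stop on an object; the grip force is fixed at half the most. Time passes only in rows, so rows that repeat a pose let the fingers close. It gives the time, the measured TCP pose, the force and the opening at its end, in the units of the state.
- robot.get_obs(): the state, without advancing time (a new reading comes with each control period).
- robot.snapshot(name): name is "scene" or "top"; returns (picture, depth): 400x640x3 uint8, red, green, blue; 400x640 float32, m along the optical axis (not along the pixel's ray), 0 where there is no reading.
- robot.camera_params(name): a dict with "mtx" (3x3 intrinsics, pixels), "R" (3x3) and "t" (3): a world point X has camera coordinates R X + t. Camera axes: x right, y down, z forward; pixel columns grow to the right and rows downward; lengths in m; the calibration is good to about 2 mm. A picture is of the moment at which its call begins. camera_params takes no time and is no camera call.
- robot.close_job(): hands the job in, once; it reports no verdict.
The state is a dict: "time": time; "joint_positions": joint angles; "qvel": joint speeds; "joint_torque": joint torques, N m; "tool_pos": TCP position; "ee_rot": TCP orientation; "wrist_force": force on the tool from outside, world axes, zero at the start; "wrist_torque": the same for the moment, N m; "width": finger opening in m.
Only numpy, scipy, OpenCV 4.12 (cv2) and the standard library are available. Lean on these libraries where they do the work, as an engineer would, in place of code of your own. Each camera call takes 0.05 s, during which the arm holds its last target.

## Task

On the purge-gas manifold, screw in the brass drain plug by its cross bar (clockwise seen from above) until it goes snug, then about a tenth of a turn further, 25 to 50 degrees and no more. Then throw the valve lever, which leans over, up into the notch in its quadrant so that it stands upright. Leave everything else on the bench where it is.

Things in the scene. Friction and masses are not known exactly. Their poses are not given: they have to be found in the camera images.
- manifold: Bolted down: aluminium plate 110 x 320 x 8 mm, a 14 mm steel tube along it (axis 30 mm above the bench), a small face-up gauge (44 mm wide, top 51 mm high) at its middle. Origin: centre of the plate's underside; x across the plate, away from the robot, y along the tube. Plug trap and lever valve stand about 100 mm either side of the middle; which is on which side varies.
- plug_axis (a point): Fixed point on the upright axis of the brass drain plug, level with the cross bar's centre line, 80 mm above the bench. The brass head is 34 mm across, its top 91 mm above the bench; the axis does not shift. It is screwed into an aluminium trap block 66 x 66 mm, whose highest part is 52 mm above the bench. Axes as the manifold's.
- bar_end (a point): Centre of one of the two alike steel balls (16 mm) on the ends of the cross bar, each 55 mm from the plug's axis. The bar, 10 mm thick, runs level through the plug head and turns with it; its x axis points from this ball to the plug. Pushing sideways on the bar with shut fingers turns the plug. It runs freely for 0.4 to 1.1 rad, different each time and not to be seen, before it goes snug.
- plug (a joint): Angle the tapered plug is wedged past snug, rad: 0 while it runs freely, then grows clockwise. To end at 0.4 to 0.9; beyond 0.95 is overtight. It stays where left and loosens if turned back. Free running takes 0.3 N m (6 N at 50 mm from the axis); at snug it jumps to 0.55 and rises 0.6 N m per rad: 0.8 N m at 0.4 rad, 1.1 N m at 0.9 rad (16 and 22 N at 50 mm).
- lever_pivot (a point): Fixed point on the valve lever's level pivot axis, 53 mm above the bench, over an aluminium valve block 64 x 56 mm, 44 mm high. Axes as the manifold's: the pivot axis runs along y, the lever swings in the x-z plane. Either side of the lever stands an upright steel quadrant plate 53 mm long in x, 4 mm thick, up to 87 mm above the bench, notched (9 mm) over the pivot.
- lever_knob (a point): Centre of the grey ball knob (20 mm diameter) at the top of the valve lever (9 mm steel rod), 85 mm from the pivot. Its z axis runs along the lever away from the pivot. Push it along its arc: a level push on the leaning lever can bind by friction.
- lever (a joint): Lever angle from upright, rad: 0 upright in the notch; negative leans to the manifold's -x side (starts there, -0.65 to -0.45); positive is past the notch. Travel -0.95 to 0.8. Light friction (0.4 N at the knob) holds it anywhere. A spring ball resists with 2 to 4 N at the knob before the notch (-0.4 to -0.2), then draws it in from 0.12 rad either side; pushed on, it rides out beyond.
- reagent_tall: Bystander: clear bottle with white cap, 66 mm diameter, 140 mm tall, standing; origin at its underside.
- reagent_short: Bystander: amber bottle with black cap, 60 mm diameter, 100 mm tall, standing; origin at its underside.
- spare_plug: Bystander: a spare brass plug without bar, 34 mm diameter, 40 mm tall, standing on its head; origin at its underside.
- wrench: Bystander: steel wrench lying flat.
- screwdriver: Bystander: screwdriver, 170 mm long, lying flat.
- beaker: Bystander: open glass beaker, 68 mm across, 90 mm tall; origin at its underside.
- vial: Bystander: small glass vial with black cap, 26 mm diameter, 50 mm tall; origin at its underside.

How it is judged:
On the way, in this order (a step that is already met when the one before it is completed fails the run):
1. the plug is snug and tightened a further 0.4 to 0.9 rad (value of joint plug between 0.4 and 0.9 rad), for 0.2 s.
2. then the lever stands upright in its notch (value of joint lever between -0.1 and 0.1 rad), for 0.2 s.
At the end, for the whole second after the job is handed in: The plug is tightened 0.4 to 0.9 rad past snug, and the lever stands at rest in the notch, upright within 0.1 rad (all of step 1 and all of step 2 and velocity of joint lever between -0.05 and 0.05 rad/s); the robot touches nothing.
It fails at once if the plug is overtightened (more than 0.95 rad past snug) (value of joint plug above 0.95 rad).
It fails at once if a bystander is moved more than 30 mm or tipped over (distance of any of reagent_tall, reagent_short, spare_plug, wrench, screwdriver, beaker, vial from where it was at the start of the episode above 0.03 m or angle between any of reagent_tall, reagent_short, spare_plug, beaker, vial's own z axis and vertical above 0.5 rad).
It also fails if it takes over 58 s, if anything falls off the work surface, if the arm or the gripper's body presses on something with over 40 N, if the wrist force passes 120 N, or if a joint passes its speed limit or range.

## Working session

There is one attempt and no reset: what is moved stays moved. The work goes in short steps, Python scripts to look and compute and a tool call to move; the robot and the scene stay as the last step left them, time stands still between calls to the robot, and variables do not carry over. Pictures are saved under pics/ and viewed, and the job is handed in when it is done.

Besides the shell and the picture viewer there is one more tool, called after "Request:" by a JSON object that holds its "api" and its "payload". move_arm: Moves the arm, as the interface text tells. Its arguments: {"type":"object","properties":{"increments":{"type":"array","items":{"type":"array","items":{"type":"array","items":{"type":"number","minimum":-1,"maximum":1}}}}},"required":["increments"]}

```bash
mkdir -p pics; ls; cat > h.py <<'E'
import numpy as np, cv2
from bench import robot
def snap(n,fn):
    im,d=robot.snapshot(n); np.savez('pics/'+fn+'.npz',im=im,d=d)
    cv2.imwrite('pics/'+fn+'.png',im[:,:,::-1]); return im,d
def cam(n):
    p=robot.camera_params(n); return np.array(p['mtx']),np.array(p['R']),np.array(p['t']).ravel()
def plane(n,u,v,z):
    K,R,t=cam(n); c=-R.T@t; r=R.T@np.linalg.solve(K,[u,v,1.]); return c+r*(z-c[2])/r[2]
def dpt(n,u,v,d):
    K,R,t=cam(n); return R.T@(np.linalg.solve(K,[u,v,1.])*d-t)
def proj(n,X):
    K,R,t=cam(n); q=K@(R@np.array(X)+t); return q[:2]/q[2]
E
python3 - <<'E'
from h import *
for n in('scene','top'):
    snap(n,n+'0'); K,R,t=cam(n); print(n,K.round(1).tolist(),(-R.T@t).round(3))
print(robot.get_obs(), robot.tcp_to_tips)
E
```

```text
pics
scene [[479.3, 0.0, 328.1], [0.0, 479.3, 196.2], [0.0, 0.0, 1.0]] [1.053 0.431 0.84 ]
top [[417.2, 0.0, 331.3], [0.0, 417.2, 204.6], [0.0, 0.0, 1.0]] [0.388 0.036 1.103]
{'time': 0.1, 'joint_positions': array([ 1.01391268e+00,  8.78361870e-02,  1.37206256e+00, -5.45984483e-07,
        1.68363045e+00, -1.03116948e-01]), 'qvel': array([-2.43533694e-05, -1.19505105e-03, -9.20766044e-04, -7.29757178e-05,
       -1.69224228e-03,  1.70232861e-04]), 'joint_torque': array([ 1.43757487e-03, -3.41250229e+01, -3.03302944e+01,  7.19311740e-02,
        3.04003386e-02, -1.04065141e-04]), 'tool_pos': array([0.24104866, 0.49424081, 0.40366599]), 'ee_rot': array([-3.13966633e+00, -1.98797553e-04,  2.68782570e+00]), 'wrist_force': array([-0.15528719, -0.18202246, -0.38309924]), 'wrist_torque': array([ 0.02723121,  0.02438833, -0.01564135]), 'width': 0.09408750814590677} 0.1992
```

View pics/top0.png

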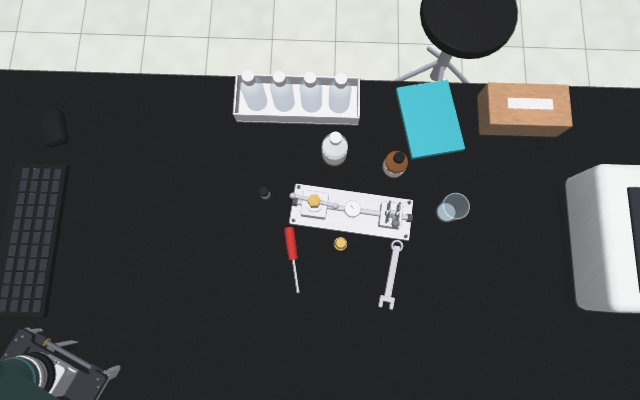

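View pics/scene0.png

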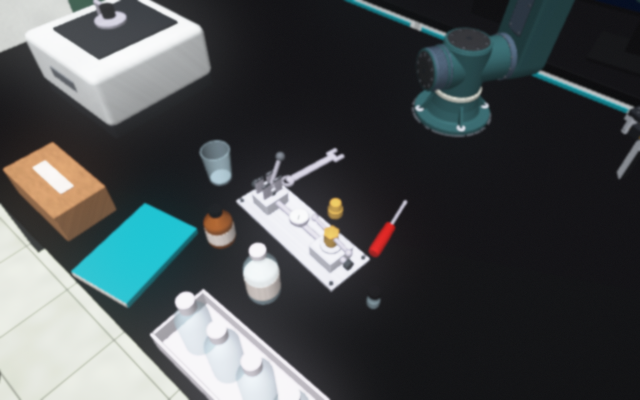

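```bash
python3 - <<'E'
from h import *
print(proj('top',[0,0,0]),proj('scene',[0,0,0]),proj('top',[.5,0,0]))
print(cam('top')[1].round(3))
im=cv2.imread('pics/top0.png'); cv2.imwrite('pics/top0c.png',cv2.resize(im[175:250,280:425],None,fx=5.5,fy=5.5,interpolation=cv2.INTER_CUBIC))
im=cv2.imread('pics/scene0.png'); cv2.imwrite('pics/scene0c.png',cv2.resize(im[140:300,225:385],None,fx=3.7,fy=3.7,interpolation=cv2.INTER_CUBIC))
E
```

```text
[333.42170562 453.31881246] [450.13460342 110.92865805] [337.09826078 245.78199085]
[[ 0.02  -1.     0.02 ]
 [-0.98  -0.024 -0.197]
 [ 0.197 -0.016 -0.98 ]]
```

View pics/top0c.png

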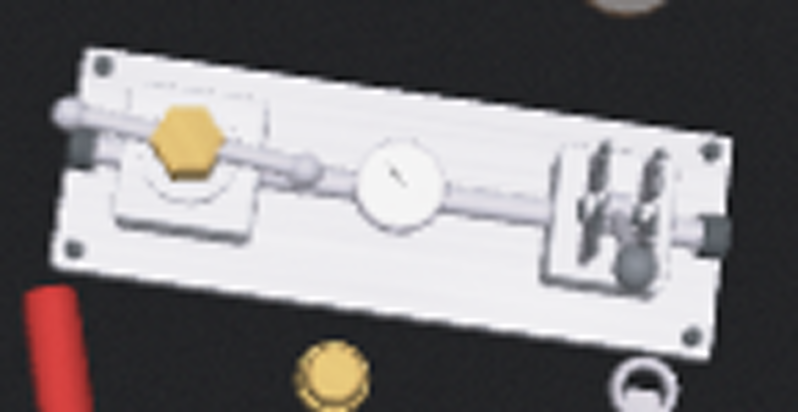

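View pics/scene0c.png

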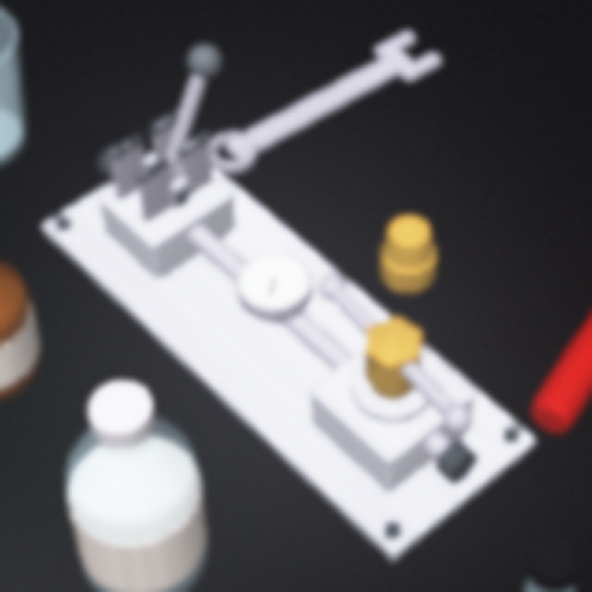

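```bash
cat >> h.py <<'E'
def tri(a,b):
    A=[];y=[]
    for n,(u,v) in (('top',a),('scene',b)):
        K,R,t=cam(n);P=K@np.c_[R,t]
        for r,w in((0,u),(1,v)):
            q=P[r]-w*P[2];A.append(q[:3]);y.append(-q[3])
    return np.linalg.lstsq(np.array(A),np.array(y),rcond=None)[0]
E
python3 - <<'E'
from h import *
T=lambda x,y:(280+x/5.5,175+y/5.5)
S=lambda x,y:(225+x/3.7,140+y/3.7)
C=[plane('top',*T(*p),.008) for p in((85,48),(733,137),(708,357),(52,268))]
c=np.mean(C,0);d=(C[0]+C[3]-C[1]-C[2])/2;print('plate',c,np.linalg.norm(d),np.linalg.norm((C[0]+C[1]-C[2]-C[3])/2))
yaw=np.arctan2(-d[0],d[1]);print('yaw',yaw)
a=plane('top',*T(67,112),.08);b=plane('top',*T(303,168),.08);h=plane('top',*T(188,142),.091)
print('balls',a,b,np.linalg.norm(a-b),(a+b)/2,'head',h)
print('tri balls',tri(T(67,112),S(457,417)),tri(T(303,168),S(333,285)),'head',tri(T(188,142),S(395,345)))
k=tri(T(636,267),S(205,60));print('knob',k)
R=np.array([[np.cos(yaw),-np.sin(yaw)],[np.sin(yaw),np.cos(yaw)]])
for n,p in(('a',a),('b',b),('ab',(a+b)/2),('h',h),('k',k)):print(n,R.T@(p-c)[:2])
for ang in(.45,.5,.55,.6,.65):
    z=.053+.085*np.cos(ang);p=plane('top',*T(636,267),z);print(ang,z,p[:2],R.T@(p-c)[:2], -.085*np.sin(ang))
# other objects
for n,u,v,z in(('rt',335,139,.14),('rs',398,158,.1),('sp',340,242,.04),('wrench',397,246,.005),('beaker',456,206,.09),('vial',264,192,.05),('sd',290,232,.015)):print(n,plane('top',u,v,z)[:2])
E
```

```text
plate [ 0.59132033 -0.03712461  0.008     ] 0.3194194485119526 0.10969822596935765
yaw -0.11375598788895586
balls [0.61578232 0.11747407 0.08      ] [0.59240028 0.00939425 0.08      ] 0.11058013678427742 [0.6040913  0.06343416 0.08      ] head [0.60086953 0.0616863  0.091     ]
tri balls [0.6145109  0.11881759 0.0815411 ] [0.59060196 0.01136598 0.08254516] head [0.60092767 0.06423619 0.08339595]
knob [ 0.54096869 -0.1311302   0.12985335]
a [0.00675526 0.15637617]
b [-0.00420742  0.04634079]
ab [0.00127392 0.10135848]
h [-0.00172863  0.09925621]
k [-0.03935555 -0.09911346]
0.45 0.12953800369997753 [ 0.54262719 -0.1333979 ] [-0.03745036 -0.10117824] -0.03697207039945457
0.5 0.12759451776068167 [ 0.54293508 -0.13373561] [-0.03710613 -0.10147882] -0.04075117078135726
0.55 0.12546458437505797 [ 0.5432725  -0.13410572] [-0.03672888 -0.10180824] -0.04442841445910604
0.6 0.12315352726732265 [ 0.54363862 -0.1345073 ] [-0.03631954 -0.10216567] -0.04799461023857801
0.65 0.12066712287666975 [ 0.54403252 -0.13493935] [-0.03587915 -0.10255021] -0.051440844487563364
rt [0.74537809 0.01423912]
rs [ 0.71429092 -0.14617192]
sp [ 0.50577959 -0.00594558]
wrench [ 0.50248323 -0.15804872]
beaker [ 0.59664405 -0.29151091]
vial [0.62952066 0.19281431]
sd [0.53180991 0.12454824]
```

Request:
{"api": "move_arm", "payload": {"increments": [[[0, -1, -0.39, 0, 0, 0, -0.154], [0, -1, -0.39, 0, 0, 0, -0.154], [0, -1, -0.39, 0, 0, 0, -0.154]]]}}

```text
time: 0.35
tool_pos: [0.3145, 0.4144, 0.4039]
ee_rot: [-3.14, -0.0, 2.935]
wrist_force: [1.3, -0.1, -0.8]
width: 0.0774
```

```bash
cat >> h.py <<'E'
from scipy.spatial.transform import Rotation as Ro
def go(p,yaw):
    o=robot.get_obs();R=Ro.from_euler('xyz',o['ee_rot']);Rt=Ro.from_euler('xyz',[np.pi,0,yaw])
    s=R.inv().apply(np.array(p)-o['tool_pos'])/.1; r=(R.inv()*Rt).as_rotvec()/(np.pi/2)
    print('t',round(o['time'],2),'pos',o['tool_pos'].round(4),'rot',o['ee_rot'].round(3),'F',o['wrist_force'].round(1),'T',o['wrist_torque'].round(2)); print('shift',s.round(3),'turn',r.round(3))
E
python3 -c "
from h import *
go([.5866,.1192,.4],2.93)"
```

```text
t 0.35 pos [0.3145 0.4144 0.4039] rot [-3.14  -0.     2.935] F [ 1.3 -0.1 -0.8] T [ 0.04 -0.01  0.03]
shift [-3.269 -2.33   0.043] turn [-0.001 -0.     0.003]
```

Request:
{"api": "move_arm", "payload": {"increments": [[[0, -0.82, -0.58, 0, 0, 0, 0], [0, -0.82, -0.58, 0, 0, 0, 0], [0, -0.82, -0.58, 0, 0, 0, 0]]]}}

```text
time: 0.6
tool_pos: [0.3841, 0.3384, 0.4041]
ee_rot: [-3.139, 0.001, 2.926]
wrist_force: [0.7, 1.1, -0.2]
width: 0.0576
```

Request:
{"api": "move_arm", "payload": {"increments": [[[0, -0.82, -0.58, 0, 0, 0, 0], [0, -0.82, -0.58, 0, 0, 0, 0], [0, -0.82, -0.58, 0, 0, 0, 0]]]}}

```text
time: 0.85
tool_pos: [0.4521, 0.2644, 0.4039]
ee_rot: [-3.139, 0.001, 2.926]
wrist_force: [0.8, 0.2, -0.1]
width: 0.0375
```

Request:
{"api": "move_arm", "payload": {"increments": [[[0, -0.82, -0.58, 0, 0, 0, 0], [0, -0.82, -0.58, 0, 0, 0, 0], [0, -0.82, -0.58, 0, 0, 0, 0]]]}}

```text
time: 1.1
tool_pos: [0.5201, 0.1902, 0.4037]
ee_rot: [-3.139, 0.0, 2.926]
wrist_force: [0.2, -0.0, -0.5]
width: 0.0176
```

Request:
{"api": "move_arm", "payload": {"increments": [[[0, -0.82, -0.58, 0, 0, 0, 0], [0, -0.82, -0.58, 0, 0, 0, 0], [0, -0.82, -0.58, 0, 0, 0, 0], [0, -0.82, -0.58, 0, 0, 0, 0]]]}}

```text
time: 1.43
tool_pos: [0.5878, 0.1166, 0.403]
ee_rot: [-3.14, -0.002, 2.925]
wrist_force: [-0.5, -0.9, -0.0]
width: 0.0005
```

```bash
python3 -c "
from h import *
go([.5866,.1192,.263],2.93)"
```

```text
t 1.43 pos [0.5878 0.1166 0.403 ] rot [-3.140e+00 -2.000e-03  2.925e+00] F [-0.5 -0.9 -0. ] T [ 0.    0.02 -0.  ]
shift [0.015 0.025 1.4  ] turn [-0.001 -0.001 -0.003]
```

Request:
{"api": "move_arm", "payload": {"increments": [[[0, 0.01, 0.025, 0.4, 0, 0, 0], [0, 0.01, 0.025, 0.7, 0, 0, 0], [0, 0.01, 0.025, 0.9, 0, 0, 0], [0, 0.01, 0.025, 0.9, 0, 0, 0]]]}}

```text
time: 1.77
tool_pos: [0.583, 0.1234, 0.3083]
ee_rot: [-3.139, -0.012, 2.931]
wrist_force: [-0.6, -0.1, -1.0]
width: 0.0005
```

```bash
python3 -c "
from h import *
snap('top','top1');snap('scene','scene1')
a=cv2.imread('pics/top1.png')[170:250,270:425];b=cv2.imread('pics/scene1.png')[140:300,225:425]
cv2.imwrite('pics/c1.png',np.vstack([cv2.resize(a,(640,330),interpolation=2)[:270],cv2.resize(b,(640,512),interpolation=2)[180:]]))
go([.5866,.1192,.263],2.93)"
```

```text
t 1.87 pos [0.5846 0.1234 0.3143] rot [-3.142e+00 -2.000e-03  2.931e+00] F [0.  0.5 0.3] T [ 0.06  0.01 -0.04]
shift [-0.03  -0.036  0.513] turn [-0.    -0.001  0.001]
```

View pics/c1.png

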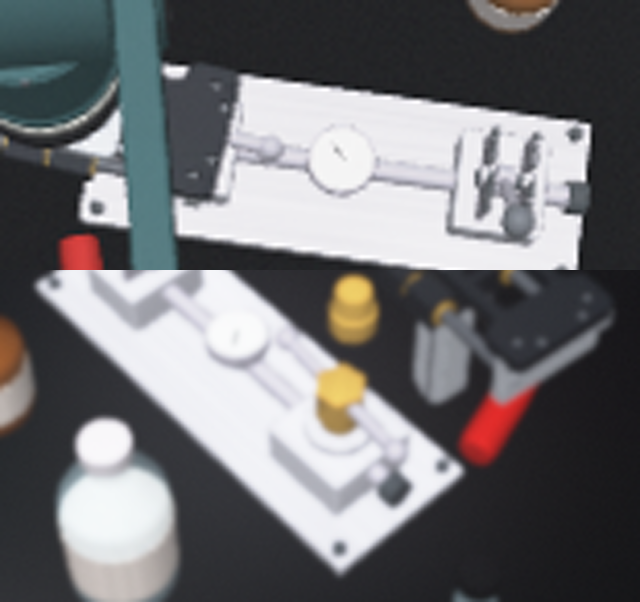

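```bash
python3 -c "
from h import *
b=cv2.imread('pics/scene1.png')[120:300,280:460]
cv2.imwrite('pics/c1b.png',cv2.resize(b,(600,600),interpolation=2))
T=Ro.from_euler('xyz',[-3.14,0,2.931])
for q in([0,0,.18],[0,0,.199],[.008,0,.199],[-.008,0,.199],[0,.0125,.199],[0,-.0125,.199],[0,0,.1]):print(q,((proj('scene',T.apply(q)+[.5846,.1234,.3143])-[280,120])*600/180).round())
"
```

```text
[0, 0, 0.18] [269. 358.]
[0, 0, 0.199] [267. 379.]
[0.008, 0, 0.199] [278. 372.]
[-0.008, 0, 0.199] [256. 386.]
[0, 0.0125, 0.199] [281. 393.]
[0, -0.0125, 0.199] [253. 365.]
[0, 0, 0.1] [279. 264.]
```

View pics/c1b.png

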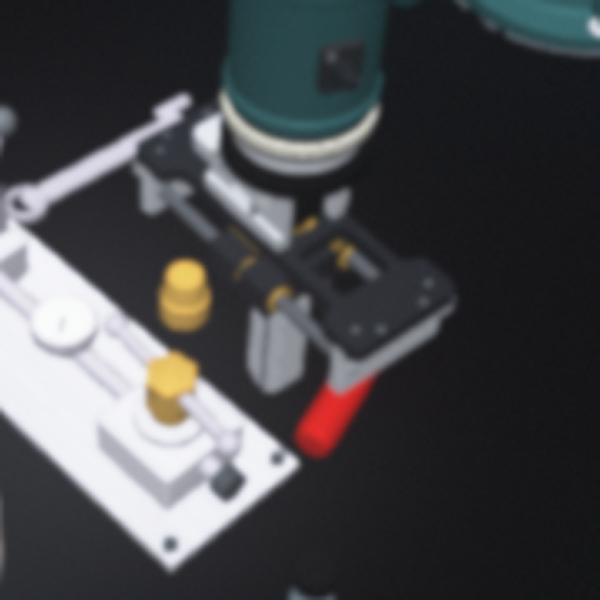

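Request:
{"api": "move_arm", "payload": {"increments": [[[0, 0, -0.03, 0.3, 0, 0, 0], [0, 0, -0.03, 0.5, 0, 0, 0], [0, 0, -0.03, 0.5, 0, 0, 0], [0, 0, -0.03, 0.5, 0, 0, 0]]]}}

```text
time: 2.2
tool_pos: [0.5847, 0.1199, 0.266]
ee_rot: [3.141, 0.001, 2.93]
wrist_force: [-0.7, -0.1, 0.3]
width: 0.0005
```

```bash
cat >> h.py <<'E'
AX=np.array([.603,.0625])
def arc(psi, r=.052, off=.016, z=.263):
    # psi: bar angle (axis->ball a). finger pose pushing CW
    u=np.array([np.cos(psi),np.sin(psi)]); tng=np.array([np.sin(psi),-np.cos(psi)])
    p=AX+r*u-off*tng
    return [p[0],p[1],z], psi+np.pi/2
def rows(psis,**k):
    o=robot.get_obs();R=Ro.from_euler('xyz',o['ee_rot']);out=[]
    for ps in psis:
        p,y=arc(ps,**k);s=R.inv().apply(np.array(p)-o['tool_pos'])/.1
        r=(R.inv()*Ro.from_euler('xyz',[np.pi,0,y])).as_rotvec()/(np.pi/2)
        out.append([0]+[float(x) for x in np.r_[s,r].round(3)])
    st();[print(q) for q in out]
def st():
    o=robot.get_obs();p=o['tool_pos'];f=o['wrist_force'];Rm=Ro.from_euler('xyz',o['ee_rot'])
    # implied bar angle from finger pose, contact on ball (r=.055)
    tip=Rm.apply([0,0,.184])+p; x=Rm.apply([1,0,0])[:2]; n=-x # push dir
    # face plane: (q-tip).n = .008 ; ball centre satisfies (c-tip).n=.016, |c-AX|=.055
    k=(tip[:2]+.016*n-AX)@n; t=np.array([-n[1],n[0]]); w=np.sqrt(max(.055**2-k*k,0)); c=AX+k*n+w*t
    psi=np.arctan2(*(c-AX)[::-1]); F=-f[:2]; tau=-( (c-AX)[0]*F[1]-(c-AX)[1]*F[0])
    print('t',round(o['time'],2),'pos',p.round(4),'rot',o['ee_rot'].round(3),'psi',psi.round(3),'Fn',(F@n).round(1),'F',f.round(1),'tau',tau.round(3))
E
python3 -c "
from h import *
go(*arc(1.357)); rows([1.357,1.3])"
```

```text
t 2.2 pos [0.5847 0.1199 0.266 ] rot [3.141e+00 1.000e-03 2.930e+00] F [-0.7 -0.1  0.3] T [-0.01 -0.07  0.01]
shift [-0.14  -0.003  0.03 ] turn [0.    0.    0.002]
t 2.2 pos [0.5847 0.1199 0.266 ] rot [3.141e+00 1.000e-03 2.930e+00] psi 1.613 Fn 0.6 F [-0.7 -0.1  0.3] tau 0.038
[0, -0.14, -0.003, 0.03, 0.0, 0.0, 0.002]
[0, -0.17, 0.006, 0.03, 0.0, 0.0, 0.038]
```

```bash
python3 -c "
from h import *
rows([1.36,1.3,1.23,1.16,1.09,1.05])"
```

```text
t 2.2 pos [0.5847 0.1199 0.266 ] rot [3.141e+00 1.000e-03 2.930e+00] psi 1.613 Fn 0.6 F [-0.7 -0.1  0.3] tau 0.038
[0, -0.139, -0.003, 0.03, 0.0, 0.0, -0.0]
[0, -0.17, 0.006, 0.03, 0.0, 0.0, 0.038]
[0, -0.208, 0.013, 0.03, 0.0, 0.0, 0.082]
[0, -0.245, 0.018, 0.03, 0.0, 0.0, 0.127]
[0, -0.283, 0.021, 0.03, 0.0, 0.0, 0.172]
[0, -0.305, 0.021, 0.03, 0.0, 0.0, 0.197]
```

Request:
{"api": "move_arm", "payload": {"increments": [[[0, -0.08, 0, 0.03, 0, 0, 0], [0, -0.14, 0, 0.03, 0, 0, 0], [0, -0.17, 0.006, 0.03, 0, 0, 0.038], [0, -0.208, 0.013, 0.03, 0, 0, 0.082], [0, -0.245, 0.018, 0.03, 0, 0, 0.127], [0, -0.283, 0.021, 0.03, 0, 0, 0.172], [0, -0.305, 0.021, 0.03, 0, 0, 0.197], [0, -0.305, 0.021, 0.03, 0, 0, 0.197]]]}}

```text
time: 2.87
tool_pos: [0.6156, 0.1156, 0.2637]
ee_rot: [3.139, -0.0, 2.62]
wrist_force: [-2.6, 3.1, 2.5]
width: 0.0004
```

```bash
python3 -c "
from h import *
st();snap('top','top2');snap('scene','scene2');st()
b=cv2.imread('pics/scene2.png')[160:300,260:440]
cv2.imwrite('pics/c2.png',cv2.resize(b,(720,560),interpolation=2))
rows([.95,.9])"
```

```text
t 2.87 pos [0.6156 0.1156 0.2637] rot [ 3.139 -0.     2.62 ] psi 1.042 Fn 3.8 F [-2.6  3.1  2.5] tau 0.212
t 2.97 pos [0.6154 0.1156 0.2634] rot [3.139e+00 1.000e-03 2.621e+00] psi 1.041 Fn 4.6 F [-4.   2.2  2.4] tau 0.251
t 2.97 pos [0.6154 0.1156 0.2634] rot [3.139e+00 1.000e-03 2.621e+00] psi 1.041 Fn 4.6 F [-4.   2.2  2.4] tau 0.251
[0, -0.049, 0.011, 0.005, 0.002, 0.0, 0.064]
[0, -0.076, 0.016, 0.005, 0.002, 0.0, 0.096]
```

View pics/c2.png

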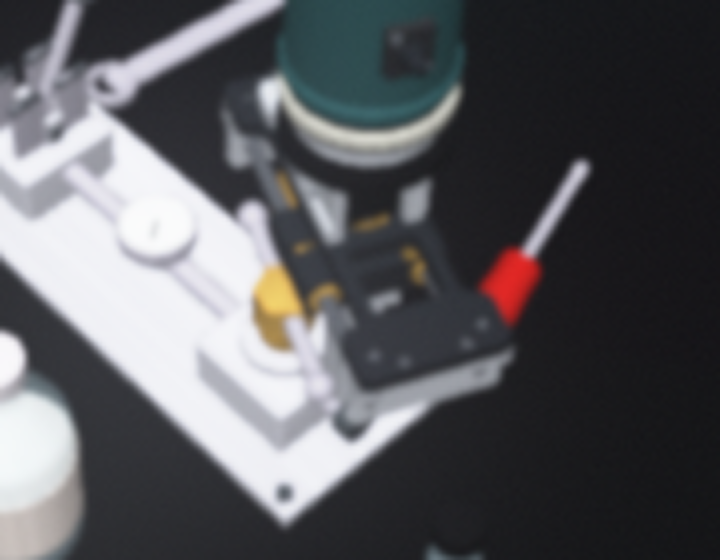

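Request:
{"api": "move_arm", "payload": {"increments": [[[0, -0.025, 0.006, 0.005, 0, 0, 0.032], [0, -0.049, 0.011, 0.005, 0, 0, 0.064], [0, -0.049, 0.011, 0.005, 0, 0, 0.064]]]}}

```text
time: 3.22
tool_pos: [0.6201, 0.114, 0.2623]
ee_rot: [3.14, 0.0, 2.52]
wrist_force: [-2.9, 4.2, 3.1]
width: 0.0005
```

```bash
python3 -c "
from h import *
rows([.9,.85])"
```

```text
t 3.22 pos [0.6201 0.114  0.2623] rot [3.14 0.   2.52] psi 0.95 Fn 4.8 F [-2.9  4.2  3.1] tau 0.263
[0, -0.027, 0.009, -0.007, 0.001, 0.0, 0.031]
[0, -0.053, 0.015, -0.007, 0.001, 0.0, 0.063]
```

Request:
{"api": "move_arm", "payload": {"increments": [[[0, -0.027, 0.007, -0.005, 0, 0, 0.032], [0, -0.053, 0.014, -0.005, 0, 0, 0.064], [0, -0.053, 0.014, -0.005, 0, 0, 0.064]]]}}

```text
time: 3.47
tool_pos: [0.6251, 0.112, 0.2622]
ee_rot: [3.14, -0.0, 2.42]
wrist_force: [-2.8, 4.2, 1.9]
width: 0.0005
```

```bash
python3 -c "
from h import *
rows([.8,.75])"
```

```text
t 3.47 pos [0.6251 0.112  0.2622] rot [ 3.14 -0.    2.42] psi 0.853 Fn 4.8 F [-2.8  4.2  1.9] tau 0.266
[0, -0.027, 0.01, -0.008, 0.001, -0.0, 0.031]
[0, -0.054, 0.016, -0.008, 0.001, -0.0, 0.063]
```

Request:
{"api": "move_arm", "payload": {"increments": [[[0, -0.027, 0.008, -0.005, 0, 0, 0.032], [0, -0.054, 0.016, -0.005, 0, 0, 0.064], [0, -0.054, 0.016, -0.005, 0, 0, 0.064]]]}}

```text
time: 3.72
tool_pos: [0.6301, 0.1095, 0.2623]
ee_rot: [3.141, -0.001, 2.32]
wrist_force: [-2.8, 2.8, 1.7]
width: 0.0005
```

```bash
python3 -c "
from h import *
rows([.7,.65])"
```

```text
t 3.72 pos [0.6301 0.1095 0.2623] rot [ 3.141e+00 -1.000e-03  2.320e+00] psi 0.751 Fn 4.0 F [-2.8  2.8  1.7] tau 0.218
[0, -0.026, 0.009, -0.007, 0.0, -0.0, 0.031]
[0, -0.052, 0.015, -0.007, 0.0, -0.0, 0.063]
```

Request:
{"api": "move_arm", "payload": {"increments": [[[0, -0.027, 0.008, -0.005, 0, 0, 0.032], [0, -0.054, 0.016, -0.005, 0, 0, 0.064], [0, -0.054, 0.016, -0.005, 0, 0, 0.064]]]}}

```text
time: 3.97
tool_pos: [0.634, 0.1075, 0.2622]
ee_rot: [-3.14, -0.005, 2.22]
wrist_force: [-6.7, 4.8, 2.5]
width: 0.0001
```

```bash
python3 -c "
from h import *
rows([.6,.55])"
```

```text
t 3.97 pos [0.634  0.1075 0.2622] rot [-3.14  -0.005  2.22 ] psi 0.687 Fn 7.9 F [-6.7  4.8  2.5] tau 0.439
[0, -0.037, 0.008, -0.008, -0.001, -0.003, 0.031]
[0, -0.063, 0.014, -0.008, -0.001, -0.003, 0.063]
```

Request:
{"api": "move_arm", "payload": {"increments": [[[0, 0, 0, 0, 0, 0, 0], [0, 0, 0, 0, 0, 0, 0]]]}}

```text
time: 4.13
tool_pos: [0.6339, 0.1075, 0.2623]
ee_rot: [-3.14, -0.004, 2.222]
wrist_force: [-5.5, 5.9, 2.3]
width: -0.0
```

```bash
python3 -c "
from h import *
rows([.6,.55])"
```

```text
t 4.13 pos [0.6339 0.1075 0.2623] rot [-3.14  -0.004  2.222] psi 0.686 Fn 8.0 F [-5.5  5.9  2.3] tau 0.442
[0, -0.038, 0.009, -0.007, -0.001, -0.003, 0.033]
[0, -0.064, 0.015, -0.008, -0.001, -0.003, 0.064]
```

Request:
{"api": "move_arm", "payload": {"increments": [[[0, -0.027, 0.008, -0.005, 0, 0, 0.032], [0, -0.054, 0.016, -0.005, 0, 0, 0.064], [0, -0.054, 0.016, -0.005, 0, 0, 0.064], [0, -0.054, 0.016, -0.005, 0, 0, 0.064]]]}}

```text
time: 4.47
tool_pos: [0.638, 0.1047, 0.2623]
ee_rot: [-3.139, -0.006, 2.122]
wrist_force: [-6.8, 7.4, 2.0]
width: 0.0002
```

```bash
python3 -c "
from h import *
rows([.5,.45])"
```

```text
t 4.47 pos [0.638  0.1047 0.2623] rot [-3.139 -0.006  2.122] psi 0.602 Fn 9.9 F [-6.8  7.4  2. ] tau 0.549
[0, -0.043, 0.008, -0.007, -0.002, -0.004, 0.032]
[0, -0.07, 0.014, -0.007, -0.002, -0.004, 0.064]
```

Request:
{"api": "move_arm", "payload": {"increments": [[[0, -0.027, 0.008, -0.005, 0, 0, 0.032], [0, -0.054, 0.016, -0.005, 0, 0, 0.064], [0, -0.081, 0.02, -0.005, 0, 0, 0.096], [0, -0.108, 0.02, -0.005, 0, 0, 0.128], [0, -0.108, 0.02, -0.005, 0, 0, 0.128]]]}}

```text
time: 4.88
tool_pos: [0.6453, 0.0973, 0.2625]
ee_rot: [-3.138, -0.008, 1.92]
wrist_force: [-6.8, 10.3, 1.1]
width: 0.0006
```

```bash
python3 -c "
from h import *
rows([.4,.35,.3,.2])"
```

```text
t 4.88 pos [0.6453 0.0973 0.2625] rot [-3.138 -0.008  1.92 ] psi 0.418 Fn 12.0 F [-6.8 10.3  1.1] tau 0.669
[0, 0.004, -0.005, -0.005, -0.002, -0.005, -0.033]
[0, -0.022, 0.004, -0.005, -0.002, -0.005, -0.001]
[0, -0.048, 0.011, -0.006, -0.002, -0.005, 0.031]
[0, -0.101, 0.022, -0.006, -0.003, -0.005, 0.095]
```

Request:
{"api": "move_arm", "payload": {"increments": [[[0, -0.027, 0.008, -0.005, 0, 0, 0.032], [0, -0.054, 0.014, -0.005, 0, 0, 0.064], [0, -0.081, 0.02, -0.005, 0, 0, 0.096], [0, -0.108, 0.024, -0.005, 0, 0, 0.128], [0, -0.108, 0.024, -0.005, 0, 0, 0.128]]]}}

```text
time: 5.3
tool_pos: [0.651, 0.0888, 0.2626]
ee_rot: [-3.136, -0.01, 1.719]
wrist_force: [-7.5, 12.0, -0.0]
width: 0.0005
```

```bash
python3 -c "
from h import *
rows([.2,.1,.05]);snap('scene','scene3');snap('top','top3')
b=cv2.imread('pics/scene3.png')[160:300,260:440]
cv2.imwrite('pics/c3.png',cv2.resize(b,(720,560),interpolation=2))
"
```

```text
t 5.3 pos [0.651  0.0888 0.2626] rot [-3.136 -0.01   1.719] psi 0.235 Fn 13.0 F [-7.5 12.  -0. ] tau 0.74
[0, -0.003, -0.003, -0.004, -0.003, -0.006, -0.033]
[0, -0.055, 0.013, -0.005, -0.004, -0.006, 0.031]
[0, -0.081, 0.019, -0.005, -0.004, -0.006, 0.063]
```

View pics/c3.png

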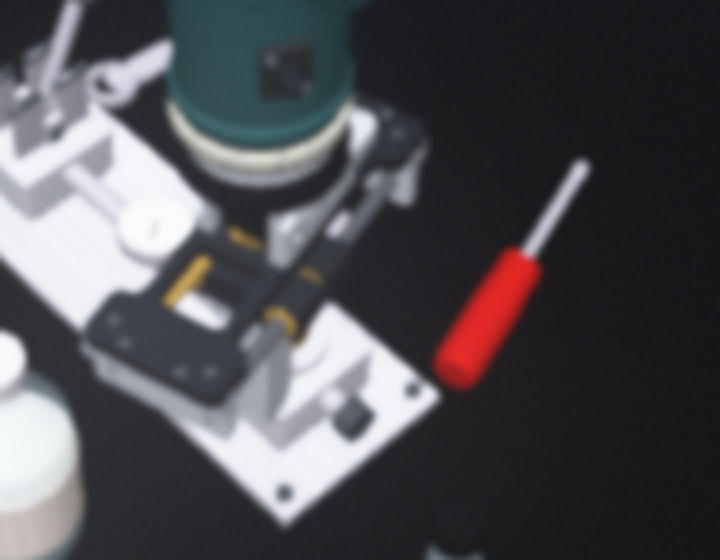

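Request:
{"api": "move_arm", "payload": {"increments": [[[0, -0.027, 0.008, -0.005, 0, 0, 0.032], [0, -0.054, 0.014, -0.005, 0, 0, 0.064], [0, -0.083, 0.02, -0.005, 0, 0, 0.098], [0, -0.083, 0.02, -0.005, 0, 0, 0.098], [0, -0.083, 0.02, -0.005, 0, 0, 0.098]]]}}

```text
time: 5.82
tool_pos: [0.6542, 0.0818, 0.2628]
ee_rot: [-3.135, -0.01, 1.567]
wrist_force: [-5.7, 14.0, -1.3]
width: 0.0005
```

```bash
python3 -c "
from h import *
st()
"
```

```text
t 5.82 pos [0.6542 0.0818 0.2628] rot [-3.135 -0.01   1.567] psi 0.094 Fn 14.0 F [-5.7 14.  -1.3] tau 0.799
```

Request:
{"api": "move_arm", "payload": {"increments": [[[0, 0.15, 0, 0, 0, 0, 0], [0, 0.3, 0, 0, 0, 0, 0], [0, 0.3, 0, -0.4, 0, 0, 0], [0, 0.3, 0, -0.8, 0, 0, 0], [0, 0.3, 0, -1, 0, 0, 0]]]}}

```text
time: 6.23
tool_pos: [0.6568, 0.1079, 0.3705]
ee_rot: [3.132, 0.001, 1.563]
wrist_force: [1.0, -0.6, 1.1]
width: 0.0007
```

Request:
{"api": "move_arm", "payload": {"increments": [[[0, 0, -0.5, -0.3, 0, 0, 0], [0, 0, -0.9, -0.6, 0, 0, 0], [0, 0, -1, -0.6, 0, 0, 0], [0, 0, -1, -0.6, 0, 0, 0]]]}}

```text
time: 6.57
tool_pos: [0.5531, 0.1088, 0.4315]
ee_rot: [3.131, 0.0, 1.564]
wrist_force: [1.1, -0.3, 0.3]
width: 0.0004
```

```bash
python3 -c "
from h import *
st();snap('scene','scene4');snap('top','top4')
b=cv2.imread('pics/scene4.png')[140:300,225:385]
a=cv2.imread('pics/top4.png')[175:250,280:425]
cv2.imwrite('pics/c4.png',cv2.resize(b,(592,592),interpolation=2))
cv2.imwrite('pics/c4t.png',cv2.resize(a,None,fx=5.5,fy=5.5,interpolation=2))
"
```

```text
t 6.57 pos [0.5531 0.1088 0.4315] rot [3.131 0.    1.564] psi 0.566 Fn -0.3 F [ 1.1 -0.3  0.3] tau -0.045
```

View pics/c4.png

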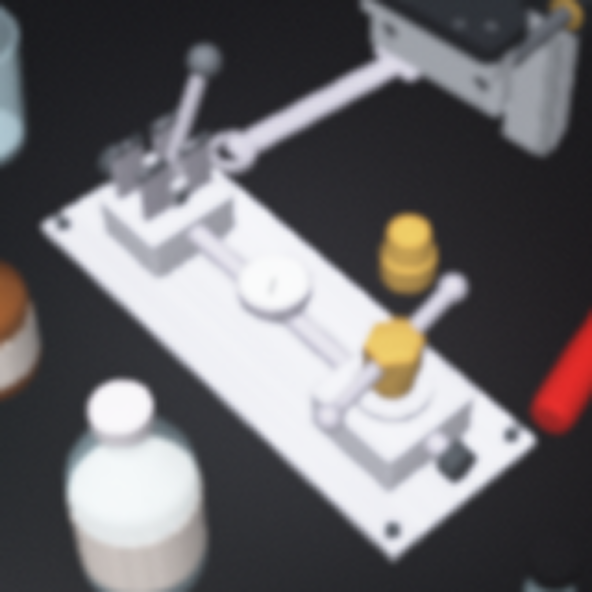

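View pics/c4t.png

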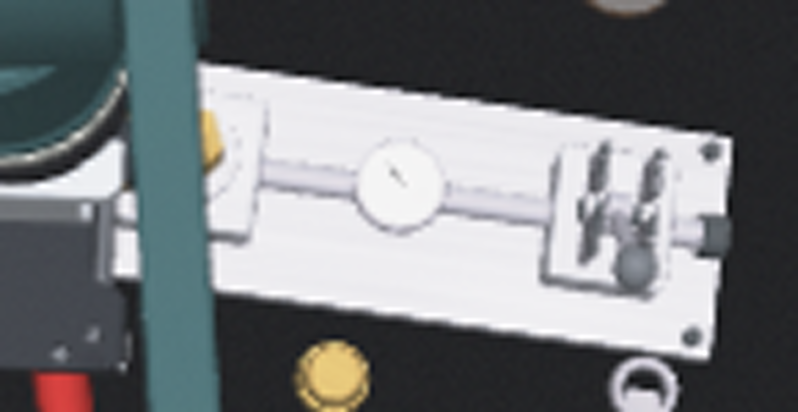

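```bash
python3 -c "
from h import *
S=lambda x,y:(225+x/3.7,140+y/3.7)
for A,B in(((457,417),(333,285)),((330,415),(454,286))):
    a=plane('scene',*S(*A),.08);b=plane('scene',*S(*B),.08);d=a-b;print(a,b,np.linalg.norm(d),np.arctan2(d[1],d[0]),(a+b)/2)
"
```

```text
[0.61295917 0.11932656 0.08      ] [0.58824849 0.01152297 0.08      ] 0.1105994223888479 1.3454693364163575 [0.60060383 0.06542477 0.08      ]
[0.65516171 0.06830171 0.08      ] [0.54498194 0.06282104 0.08      ] 0.11031599737232775 0.049702026325656845 [0.60007182 0.06556138 0.08      ]
```

Request:
{"api": "move_arm", "payload": {"increments": [[[0, -0.4, -0.1, 0, 0, 0, -0.075], [0, -0.8, -0.2, 0, 0, 0, -0.15], [0, -1, -0.3, 0, 0, 0, -0.22], [0, -1, -0.4, 0, 0, 0, -0.3], [0, -1, -0.4, 0, 0, 0, -0.38]]]}}

```text
time: 7.08
tool_pos: [0.5153, 0.0069, 0.4233]
ee_rot: [-3.139, -0.0, 2.16]
wrist_force: [-0.3, -0.3, 0.0]
width: 0.0007
```

```bash
python3 -c "
from h import *
go([.512,-.1277,.40],3.03)
"
```

```text
t 7.08 pos [0.5153 0.0069 0.4233] rot [-3.139 -0.     2.16 ] F [-0.3 -0.3  0. ] T [-0.01  0.    0.08]
shift [-1.1   -0.775  0.234] turn [-0.001 -0.001 -0.554]
```

Request:
{"api": "move_arm", "payload": {"increments": [[[0, -0.3, -0.2, 0, 0, 0, -0.07], [0, -0.6, -0.4, 0.05, 0, 0, -0.15], [0, -0.9, -0.65, 0.1, 0, 0, -0.23], [0, -1, -0.7, 0.15, 0, 0, -0.3], [0, -1, -0.7, 0.2, 0, 0, -0.38], [0, -1, -0.7, 0.2, 0, 0, -0.46], [0, -1, -0.7, 0.2, 0, 0, -0.554], [0, -1, -0.7, 0.2, 0, 0, -0.554]]]}}

```text
time: 7.75
tool_pos: [0.5133, -0.1144, 0.4025]
ee_rot: [-3.141, -0.002, 3.031]
wrist_force: [-0.4, -0.4, -0.2]
width: 0.0001
```

```bash
python3 -c "
from h import *
go([.512,-.1277,.314],3.03)
"
```

```text
t 7.75 pos [ 0.5133 -0.1144  0.4025] rot [-3.141e+00 -2.000e-03  3.031e+00] F [-0.4 -0.4 -0.2] T [0.08 0.02 0.  ]
shift [-0.003 -0.133  0.885] turn [-0.    -0.002  0.001]
```

Request:
{"api": "move_arm", "payload": {"increments": [[[0, 0.05, -0.13, 0.2, 0, 0, 0], [0, 0.05, -0.13, 0.5, 0, 0, 0], [0, 0.03, -0.13, 0.8, 0, 0, 0], [0, 0, -0.13, 0.89, 0, 0, 0], [0, 0, -0.13, 0.89, 0, 0, 0]]]}}

```text
time: 8.17
tool_pos: [0.5108, -0.1264, 0.3109]
ee_rot: [3.14, -0.008, 3.027]
wrist_force: [-0.1, 0.3, 0.8]
width: 0.0005
```

```bash
python3 -c "
from h import *
go([.525,-.1290,.314],3.03)
snap('scene','scene5');snap('top','top5')
b=cv2.imread('pics/scene5.png')[120:260,205:365]
cv2.imwrite('pics/c5.png',cv2.resize(b,(640,560),interpolation=2))
"
```

```text
t 8.17 pos [ 0.5108 -0.1264  0.3109] rot [ 3.14  -0.008  3.027] F [-0.1  0.3  0.8] T [ 0.02  0.03 -0.05]
shift [-0.144 -0.009 -0.032] turn [ 0.001 -0.005 -0.002]
```

View pics/c5.png

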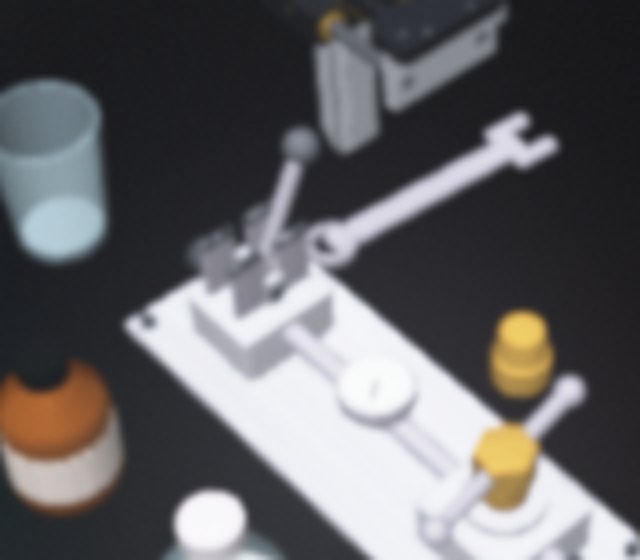

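Request:
{"api": "move_arm", "payload": {"increments": [[[0, -0.08, 0, 0, 0, 0, 0], [0, -0.14, 0, -0.01, 0, 0, 0], [0, -0.18, 0, -0.03, 0, 0, 0], [0, -0.22, 0, -0.04, 0, 0, 0], [0, -0.26, 0, -0.05, 0, 0, 0], [0, -0.3, 0, -0.06, 0, 0, 0], [0, -0.3, 0, -0.06, 0, 0, 0]]]}}

```text
time: 8.85
tool_pos: [0.5412, -0.1297, 0.3232]
ee_rot: [-3.141, 0.003, 3.027]
wrist_force: [-0.5, 0.6, 0.0]
width: 0.0002
```

```bash
python3 -c "
from h import *
go([.558,-.1325,.323],3.03)
snap('scene','scene6');snap('top','top6')
b=cv2.imread('pics/scene6.png')[120:260,205:365]
cv2.imwrite('pics/c6.png',cv2.resize(b,(640,560),interpolation=2))
"
```

```text
t 8.85 pos [ 0.5412 -0.1297  0.3232] rot [-3.141e+00  3.000e-03  3.027e+00] F [-0.5  0.6  0. ] T [-0.    0.04  0.01]
shift [-0.17  -0.009  0.003] turn [-0.     0.002 -0.002]
```

View pics/c6.png

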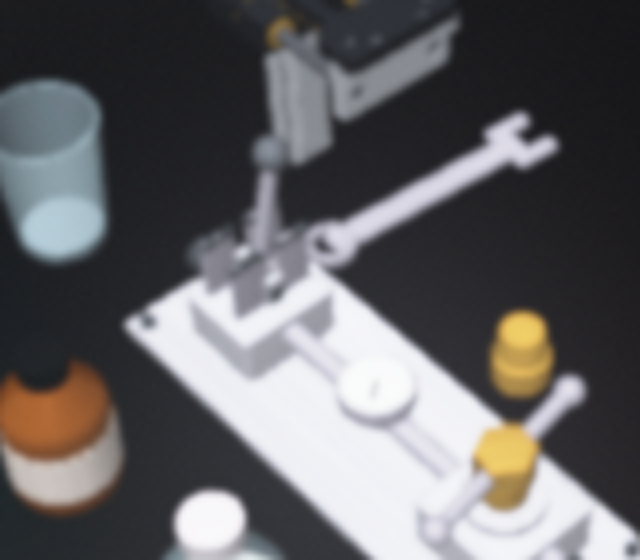

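```bash
cat >> h.py <<'E'
def lev(u,v,P=(.580,-.135)):
    best=[]
    for a in np.arange(-.6,.61,.05):
        m=.085*np.sin(a);X=[P[0]+m*.9935,P[1]-m*.1135,.053+.085*np.cos(a)];q=proj('scene',X);best.append((np.hypot(*(q-[u,v])),round(a,2),q.round(1).tolist()))
    print(sorted(best)[:3])
E
python3 -c "
from h import *
lev(225+205/3.7,140+60/3.7);lev(272.25,158)"
```

```text
[(np.float64(0.38008103622877765), np.float64(-0.5), [280.3, 156.6]), (np.float64(1.2888267343309483), np.float64(-0.55), [281.7, 156.5]), (np.float64(1.6294670502961164), np.float64(-0.45), [278.9, 156.7])]
[(np.float64(0.6443266184792438), np.float64(-0.25), [272.9, 158.2]), (np.float64(1.2585866088339746), np.float64(-0.2), [271.3, 158.8]), (np.float64(2.163131960400634), np.float64(-0.3), [274.4, 157.7])]
```

Request:
{"api": "move_arm", "payload": {"increments": [[[0, -0.04, 0, 0, 0, 0, 0], [0, -0.08, 0, -0.01, 0, 0, 0], [0, -0.11, 0, -0.02, 0, 0, 0], [0, -0.14, 0, -0.02, 0, 0, 0], [0, -0.14, 0, -0.02, 0, 0, 0]]]}}

```text
time: 9.37
tool_pos: [0.555, -0.1312, 0.3236]
ee_rot: [3.142, 0.001, 3.028]
wrist_force: [0.4, -0.6, 0.3]
width: 0.0003
```

```bash
python3 -c "
from h import *
go([.558,-.1325,.323],3.03)
snap('scene','scene7');snap('top','top7')
b=cv2.imread('pics/scene7.png')[120:260,205:365]
cv2.imwrite('pics/c7.png',cv2.resize(b,(640,560),interpolation=2))
"
```

```text
t 9.37 pos [ 0.555  -0.1312  0.3236] rot [3.142e+00 1.000e-03 3.028e+00] F [ 0.4 -0.6  0.3] T [ 0.06 -0.01  0.01]
shift [-0.031 -0.01   0.006] turn [ 0.     0.    -0.002]
```

View pics/c7.png

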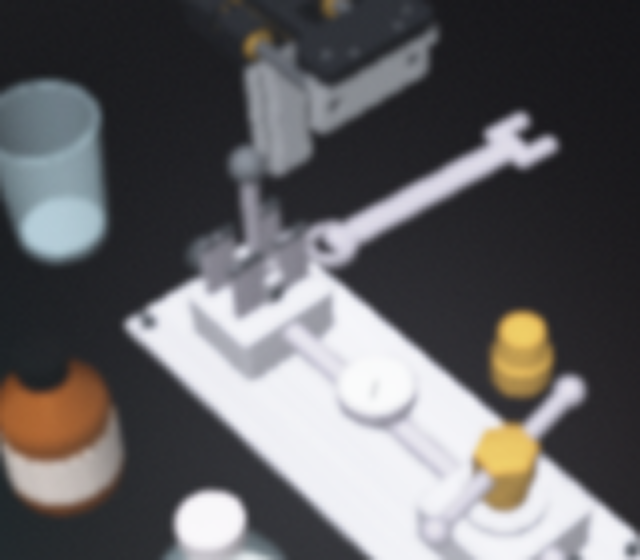

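```bash
python3 -c "
from h import *
lev(266.25,160.75)
K,R,t=cam('scene')
im=cv2.imread('pics/scene7.png');g=cv2.cvtColor(im,6);print(proj('scene',[.58,-.135,.138]))
"
```

```text
[(np.float64(0.42473598883852154), np.float64(-0.05), [266.5, 161.1]), (np.float64(1.8117365910721719), np.float64(0.0), [264.9, 162.0]), (np.float64(1.940294936238476), np.float64(-0.1), [268.1, 160.2])]
[264.92638129 161.98710266]
```

Request:
{"api": "move_arm", "payload": {"increments": [[[0, 0.1, 0, 0, 0, 0, 0], [0, 0.3, 0, 0, 0, 0, 0], [0, 0.6, 0, -0.3, 0, 0, 0], [0, 0.8, 0, -0.6, 0, 0, 0], [0, 1, 0, -0.9, 0, 0, 0], [0, 1, 0, -0.9, 0, 0, 0]]]}}

```text
time: 9.97
tool_pos: [0.4525, -0.1193, 0.4213]
ee_rot: [-3.138, 0.011, 3.027]
wrist_force: [0.4, -0.3, 0.9]
width: 0.0006
```

Request:
{"api": "move_arm", "payload": {"increments": [[[0, 0.4, 0, 0, 0, 0, 0], [0, 0.8, 0, 0, 0, 0, 0], [0, 1, 0, 0, 0, 0, 0], [0, 1, 0, 0, 0, 0, 0]]]}}

```text
time: 10.3
tool_pos: [0.3527, -0.1076, 0.4135]
ee_rot: [-3.141, 0.0, 3.026]
wrist_force: [0.8, -0.2, -0.4]
width: 0.0007
```

```bash
python3 -c "
from h import *
st()
snap('scene','scene8');snap('top','top8')
b=cv2.imread('pics/scene8.png')[130:220,225:315]
cv2.imwrite('pics/c8.png',cv2.resize(b,(600,600),interpolation=2))
a=cv2.imread('pics/top8.png')[175:250,280:425]
cv2.imwrite('pics/c8t.png',cv2.resize(a,None,fx=5.5,fy=5.5,interpolation=2))
"
```

```text
t 10.3 pos [ 0.3527 -0.1076  0.4135] rot [-3.141  0.     3.026] psi 3.026 Fn -0.8 F [ 0.8 -0.2 -0.4] tau 0.014
```

View pics/c8.png

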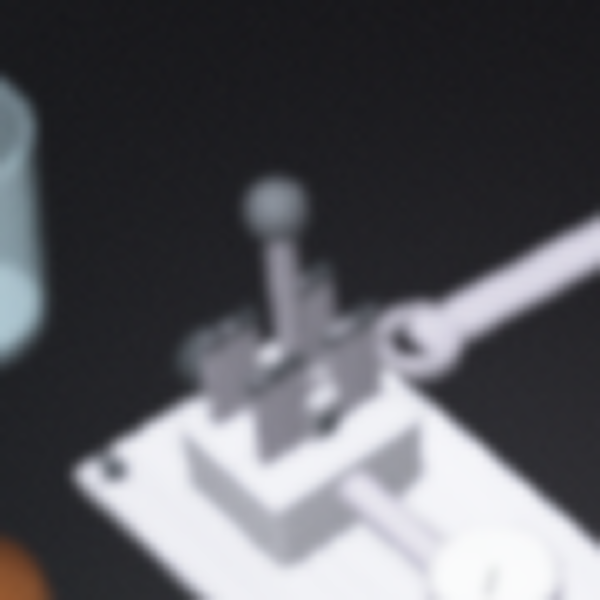

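View pics/c8t.png

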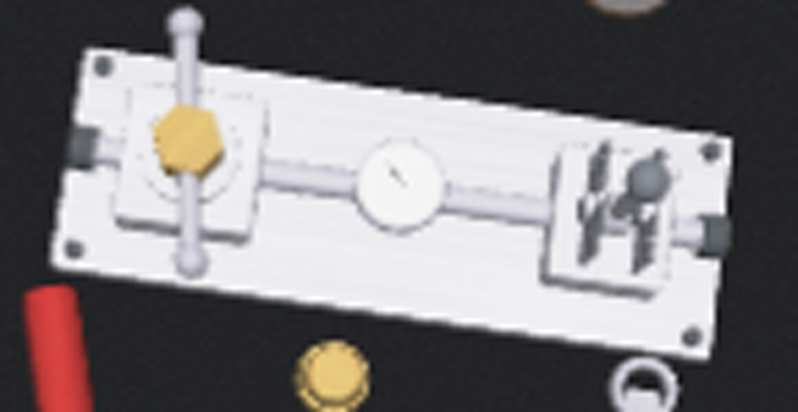

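View pics/top8.png

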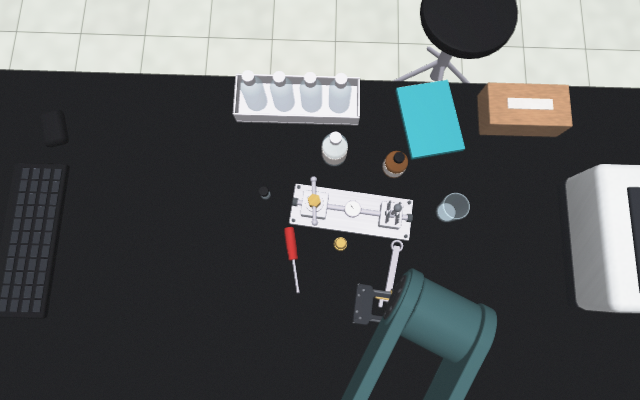

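```bash
python3 -c "
from h import *
T=lambda x,y:(280+x/5.5,175+y/5.5)
k=plane('top',*T(648,180),.138);print(k); print(tri(T(648,180),(266.4,161.05)))
print(proj('top',[.58,-.135,.138]),T(648,180)); lev(266.4,161.05)
a=plane('top',*T(185,22),.08);b=plane('top',*T(191,262),.08);d=a-b;print(a,b,np.linalg.norm(d),np.arctan2(d[1],d[0]))
c=np.array([.59132,-.03712]);yaw=-.1138;R=np.array([[np.cos(yaw),-np.sin(yaw)],[np.sin(yaw),np.cos(yaw)]]);print(R.T@(k[:2]-c))"
```

```text
[ 0.57921726 -0.1374795   0.138     ]
[ 0.57753504 -0.1353536   0.13928515]
[396.76866904 207.37707214] (397.8181818181818, 207.72727272727272)
[(np.float64(0.12733470762661436), np.float64(-0.05), [266.5, 161.1]), (np.float64(1.7463428899738376), np.float64(0.0), [264.9, 162.0]), (np.float64(1.903232238473688), np.float64(-0.1), [268.1, 160.2])]
[0.6595285  0.06495688 0.08      ] [0.5480002  0.05904233 0.08      ] 0.11168502468345895 0.052982214018619446
[-0.00062818 -0.10108467]
```

```bash
python3 -c "
from h import *
print(robot.close_job()); print(robot.get_obs()['time'])"
```

```text
the job is handed in; nothing more can be done
None
the job is handed in; nothing more can be done
```

I tightened the plug, put the lever up in its notch, and handed the job in at about 10.4 s of the 58 s allowed. No verdict came back.

- **Plug:** I turned the plug clockwise by pushing one ball of the cross bar with shut fingers, about 1.30 rad in all. The push torque jumped from about 0.25 to 0.44 N m after roughly 0.6 to 0.67 rad of free running, which I took as snug. I stopped 0.59 to 0.66 rad past that, near the middle of the 0.4 to 0.9 window. Both cameras then gave the same bar angle, about 0.05 rad.
- **Lever:** I pushed the knob up along its arc and it went into the notch. After I backed off, the force was near zero and the knob stayed put. The top camera puts it at about -0.01 rad and the side camera at about -0.05 rad; both are inside the 0.1 limit.
- **Rest of the bench:** by eye in the last top picture, the bystanders stand where they were at the start. The arm was clear of everything.

**Checks that disagreed:**
- Torque alone gave a lower plug angle, about 0.4 to 0.6 rad, because my torque readings came out about 12% below the stated values. I relied on the angle instead.
- The two cameras placed the plug's axis 2 to 4 mm apart. This barely affects the angle turned.

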